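# Clear the lazy Susan and set it for tea

## Robot

A 6-joint arm with a two-finger parallel gripper is mounted at the origin on the work surface. World frame = base frame: x ahead of the robot, y to its left, z up, the work surface at z = 0. Lengths are in m, angles in rad, forces in N, time in s.
With the tool pointing down it reaches from about 0.375 to 0.975 m from the base axis. Payload 3.8 kg.
Tool frame: the origin (TCP) lies midway between the tips of the shut fingers; the grasp point (between the pads) lies 19 mm behind it; z points along the fingers, y is the line along which they close (so a half turn about z gives the same grasp; the last joint's range is limited). The gripper opens to 88 mm and grips with 3 to 60 N. Pads are 18 mm wide; open, the fingers measure 123 mm over their backs; the gripper's body (75 mm by 187 mm) begins 45 mm behind the grasp point.
Start: joints at [-1.315, 0.264, 1.604, -0, 1.274, -0.037], TCP at [0.195, -0.646, 0.216] pointing down, gripper open.
Joint ranges: [-2.63, 2.63], [-0.94, 2.18], [0.31, 2.57], [-1.31, 4.45], [0, 2.66], [-2.55, 2.55]. Speed limits (rad/s): [2.57, 2.57, 3.14, 3.14, 3.14, 3.14].

## Interface

Orientations are given as a rotation vector (axis times angle).
In Python, from cell import manip, inverse_kinematics, cams, order gives the robot as it stands. Calls block until the motion is done:
- manip.move_pose(position, orientation): joint-space move of the TCP to a pose.
- manip.move_linear(position, rate=0.15, rot=None): straight line of the TCP; rot=None keeps the orientation; rate is the mean speed in m/s.
- manip.set_joints(angles): joint-space move.
- manip.set_gripper(opening, force=None): finger opening in m; force is the grip in N (None keeps the last); returns when the fingers have stopped.
- manip.dwell(seconds).
- inverse_kinematics(position, orientation): joint angles nearest the present ones, or None.
- manip.state(): the state.
- cams.capture(name): name is "scene" or "top"; returns a dict with "image" (420x560x3 uint8, blue, green, red), "z_map" (420x560 float32, m along the optical axis (not along the pixel's ray), 0 where there is no reading), "intrinsics" (3x3 intrinsics, pixels), "position" and "orientation" of the camera in the world. Camera axes: x right, y down, z forward; pixel columns grow to the right and rows downward; lengths in m; the calibration is good to about 2 mm. A picture is of the moment at which its call begins.
A pose or a line that the arm cannot do raises manip.IKError and nothing moves.
- order.close_job(): hands the job in; it is judged then, once.
The state is a dict: "clock": time; "joint_pos": joint angles; "joint_velocities": joint speeds; "tau": joint torques, N m; "tool_pos": TCP position; "tcp_rot": TCP orientation; "contact_force": force on the tool from outside, world axes, zero at the start; "moment": the same for the moment, N m; "gripper_width": finger opening in m; "grasp_force": force on a finger pad.
Only numpy, scipy, OpenCV 4.12 (cv2) and the standard library are available. Lean on these libraries where they do the work, as an engineer would, in place of code of your own. Each camera call takes 0.05 s, during which the arm holds its last target. There are 200 camera calls.

## Task

Clear the lazy Susan: return every tin that stands on it to the bay of its own shape in the white tier, sitting upright on the bay's floor, and plug the mixer's battery block upright and fully home into the charging dock. Only when all of these are away, stand the small glass dish upright in the middle of the empty lazy Susan. Leave the bottle brush and teaspoon where they are.

Things in the scene. Friction and masses are not known exactly. Their poses are not given: they have to be found in the camera images.
- turntable: Lazy Susan: fixed black foot under a light wooden disc, 290 mm across, that turns freely about its upright axis at the slightest push, its top 40 mm above the worktop. Origin: on the worktop, on the axis
- turntable_top (a point): the middle of the disc's top face, 40 mm above the worktop (a 24 mm steel dot marks it)
- tiers: two stacking plastic trays, fixed: a grey one below, 300 x 226 mm and 36 mm high, and a white one on top, 222 (x) x 218 (y) mm, whose top is 80 mm above the worktop and has four bays, each cut to the outline of one tin: big round, square, small round and oblong. Origin: on the worktop, under the centre of the white tier; x points to the grey tray's open trough holding the teaspoon, z up
- bay_big_round (a point): centre of the floor of the bay in the white tier; the bay is open to the top, 22 mm deep, its floor 58 mm above the worktop; round, 70 mm across; at x -53, y +53 mm of tiers
- bay_small_round (a point): centre of the floor of the bay in the white tier; the bay is open to the top, 22 mm deep, its floor 58 mm above the worktop; round, 54 mm across; at x +53, y +53 mm of tiers
- bay_square (a point): centre of the floor of the bay in the white tier; the bay is open to the top, 22 mm deep, its floor 58 mm above the worktop; 60 x 60 mm, sides along the axes of tiers; at x -53, y -53 mm of tiers
- bay_oblong (a point): centre of the floor of the bay in the white tier; the bay is open to the top, 22 mm deep, its floor 58 mm above the worktop; 48 (x) x 88 (y) mm along the axes of tiers; at x +53, y -53 mm of tiers
- dock: grey charging dock, a fixed block 110 (x) x 90 (y) x 40 (high) mm with a rectangular socket in the middle of its top, 47 (x) x 33 (y) mm wide and 30 mm deep, its mouth bevelled by 2 mm. (A red kettle, 225 mm high, and a clear jug, 155 mm high, stand at the far corners of the worktop, beyond the work.) Origin: centre of its underside, z up
- socket_floor (a point): centre of the socket's floor, 10 mm above the worktop; axes as dock
- tin_big_round: round lidded steel tin, 60 mm across, 72 mm high. Origin: centre of its underside, z up. May be absent
- tin_small_round: round lidded steel tin, 44 mm across, 66 mm high. Origin: centre of its underside, z up. May be absent
- tin_square: square lidded steel tin, 50 x 50 mm, 70 mm high. Origin: centre of its underside, x and y square to its sides, z up. May be absent
- tin_oblong: oblong lidded steel tin, 38 (x) x 78 (y) mm, 68 mm high. Origin: centre of its underside, z up. May be absent
- battery: black battery block of a hand mixer, 44 (x) x 30 (y) x 80 (high) mm, standing upright on the disc; goes upright into the dock's socket either way round, where it stands 50 mm proud of the dock. Origin: centre of its underside, z up. Always present
- dish: small clear glass dish, round, 60 mm across the foot and 65 mm across the rim, 46 mm high, 4 mm wall, standing open side up on the worktop. Origin: centre of its underside, z up
- brush: bystander: bottle brush lying on the worktop, 200 mm long, yellow handle towards -x. Origin: under its middle
- spoon: bystander: steel teaspoon, 140 mm long, lying in the trough of the grey tray

How it is judged:
By the outcome, as a careful person would: the job done as asked, in the order asked, and still so for the second after the job is handed in, with the robot touching nothing.
Of tin_big_round, tin_small_round, tin_square, tin_oblong only 2 to 4 are there at a start; the rules pass over those that are not, and their reading is None.
At some moment in a run one of tin_big_round, tin_square, dish may be knocked a few centimetres aside while the robot is not near it.
It also fails if it takes over 210 s, if anything falls off the work surface, if the arm or the gripper's body presses on something with over 40 N, if the wrist force passes 120 N, or if a joint passes its speed limit or range.

## Working session

There is one attempt and no reset: what is moved stays moved. The work goes in short steps, each a Python script; the robot and the scene stay as the last script left them, time stands still between calls to the robot, and variables do not carry over. Pictures are saved under pics/ and viewed, at most 14 in all, crops included, and the job is handed in when it is done.

```bash
mkdir -p pics; ls; python3 - <<'E'
from cell import manip,cams
import cv2,numpy as np
for n in("scene","top"):
    c=cams.capture(n);cv2.imwrite(f"pics/{n}0.png",c["image"]);np.savez(f"{n}0.npz",**c)
    print(n,c["intrinsics"].tolist(),c["position"],c["orientation"])
s=manip.state();print(s["clock"],s["tool_pos"],s["tcp_rot"],s["gripper_width"])
E
```

```text
pics
scene [[419.74830925623223, 0.0, 275.087655072167], [0.0, 419.74830925623223, 210.3509585969352], [0.0, 0.0, 1.0]] [1.31963213 0.29761042 0.70584274] [-1.4533052  -1.9358737   0.99580991]
top [[401.4757301635367, 0.0, 280.5841627268284], [0.0, 401.4757301635367, 213.747406336044], [0.0, 0.0, 1.0]] [0.30761911 0.05366475 1.19119641] [-2.12879922  2.12561996 -0.18655734]
0.1 [ 0.19462802 -0.64562225  0.21492149] [-3.10600975e+00 -4.57990490e-01  3.95672379e-04] 0.08800214841149903
```

View pics/top0.png

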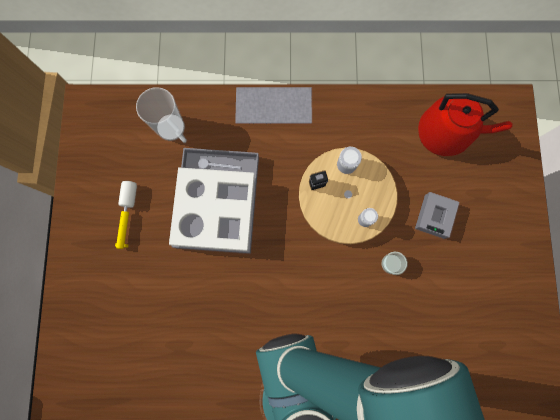

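View pics/scene0.png

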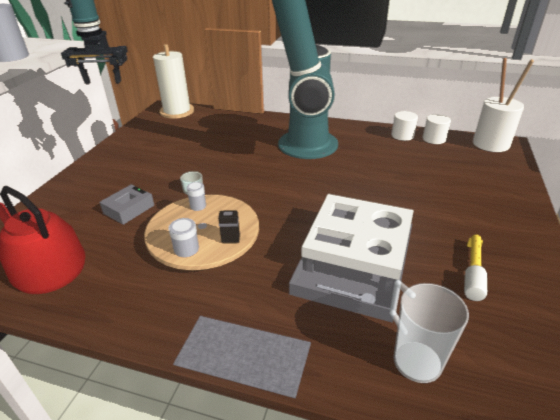

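The top view shows two tins on the disc, which is centred at (348,195): big round (349,160) and small round (369,217). The battery is at (318,180), the dock at (437,215), the dish at (394,263), and the big and small round bays at (191,225) and (195,188). The scene view confirms that the other two tins are absent.

```bash
cat > h.py <<'E'
import numpy as np, cv2
from scipy.spatial.transform import Rotation as R
from scipy.optimize import least_squares
def cloud(c):
    K=c["intrinsics"];z=c["z_map"];v,u=np.mgrid[:z.shape[0],:z.shape[1]]
    p=np.stack([(u-K[0,2])/K[0,0]*z,(v-K[1,2])/K[1,1]*z,z],-1)
    w=p@R.from_rotvec(c["orientation"]).as_matrix().T+c["position"]
    w[z==0]=np.nan
    return w
def ray(c,u,v,h):
    d=R.from_rotvec(c["orientation"]).as_matrix()@np.array([(u-c["intrinsics"][0,2])/c["intrinsics"][0,0],(v-c["intrinsics"][1,2])/c["intrinsics"][1,1],1])
    return c["position"]+d*(h-c["position"][2])/d[2]
def rect(w,m):
    m=cv2.morphologyEx(m.astype(np.uint8),cv2.MORPH_OPEN,np.ones((3,3),np.uint8)).astype(bool)
    p=(w[m][:,:2]*1000).astype(np.float32)
    (c,s,a)=cv2.minAreaRect(p);return np.array(c)/1e3,s,a,m.sum()
def near(w,xy,r): return np.hypot(w[...,0]-xy[0],w[...,1]-xy[1])<r
def zr(w,a,b): return (w[...,2]>a)&(w[...,2]<b)
E
python3 - <<'E'
from h import *
np.set_printoptions(precision=4,suppress=True)
for n in("top","scene"):
    c=dict(np.load(n+"0.npz"));w=cloud(c)
    px={"top":dict(disc=(348,195),big=(349,160),small=(369,217),bat=(318,180),dock=(437,215),dish=(394,263),tier=(212,207)),
        "scene":dict(big=(182,228),small=(196,190),bat=(229,215),dish=(191,178))}[n]
    for k,(u,v) in px.items(): print(n,k,w[v,u],w[v-8:v+9:4,u,2])
    if n=="top":
        m=zr(w,.03,.05)&near(w,w[195,348],.17);print("disc",rect(w,m))
        for k,a,b,r in(("big",.09,.14,.05),("small",.09,.14,.04),("bat",.1,.14,.04),("dock",.03,.05,.08),("tier",.07,.09,.2),("dish",.03,.06,.05)):
            u,v=px[k];q=w[v,u] if np.isfinite(w[v,u,0]) else ray(c,u,v,.04)
            print(k,rect(w,zr(w,a,b)&near(w,q,r)))
        m=zr(w,.09,.14)&near(w,w[195,348],.15);n_,l,s,ce=cv2.connectedComponentsWithStats(m.astype(np.uint8));print(s,ce)
im=cv2.imread("pics/top0.png")
cv2.imwrite("pics/crop0.png",cv2.resize(im[130:290,290:470],None,fx=4,fy=4)[:600])
E
```

```text
top disc [ 0.5698 -0.1404  0.0431] [0.0406 0.0337 0.0431 0.0414 0.0373]
top big [ 0.6539 -0.134   0.1136] [0.1138 0.113  0.1136 0.1088 0.0959]
top small [ 0.4942 -0.1861  0.1032] [0.1047 0.1054 0.1032 0.1031 0.0667]
top bat [ 0.5957 -0.0465  0.1151] [0.1172 0.1186 0.1151 0.0957 0.0411]
top dock [ 0.5173 -0.4115  0.0056] [0.0164 0.0133 0.0056 0.0098 0.0389]
top dish [ 0.3741 -0.2757  0.0061] [0.006  0.0101 0.0061 0.0061 0.0056]
top tier [0.5266 0.2507 0.0784] [0.0823 0.0787 0.0784 0.0771 0.0814]
disc (array([ 0.5721, -0.1392]), (287.47381591796875, 283.6162414550781), 84.61708068847656, np.int64(6339))
big (array([ 0.6638, -0.1386]), (59.063316345214844, 61.00874710083008), 1.0388407707214355, np.int64(390))
small (array([ 0.4977, -0.1862]), (43.91219711303711, 43.68130111694336), 0.5358937382698059, np.int64(231))
bat (array([ 0.6046, -0.0485]), (30.322885513305664, 44.80902099609375), 15.636152267456055, np.int64(196))
dock (array([ 0.5155, -0.4041]), (92.22187805175781, 113.0736083984375), 70.99620819091797, np.int64(1043))
tier (array([0.5254, 0.2522]), (219.37493896484375, 222.93145751953125), 86.04176330566406, np.int64(4351))
dish (array([ 0.3771, -0.2918]), (49.147342681884766, 17.077407836914062), 9.447364807128906, np.int64(56))
[[     0      0    560    420 234364]
 [   339    147     23     22    395]
 [   309    170     19     16    210]
 [   361    208     17     17    231]] [[279.2585 209.6102]
 [349.7949 157.3823]
 [318.4    177.6238]
 [368.9134 215.8268]]
scene big [ 0.6752 -0.1342  0.1105] [0.1125 0.1106 0.1105 0.1112 0.1043]
scene small [ 0.5165 -0.176   0.1043] [0.1041 0.106  0.1043 0.0936 0.0813]
scene bat [ 0.6108 -0.0446  0.118 ] [0.0396 0.1193 0.118  0.1116 0.1012]
scene dish [ 0.3551 -0.2817  0.0258] [0.0021 0.0366 0.0258 0.0439 0.107 ]
```

View pics/crop0.png

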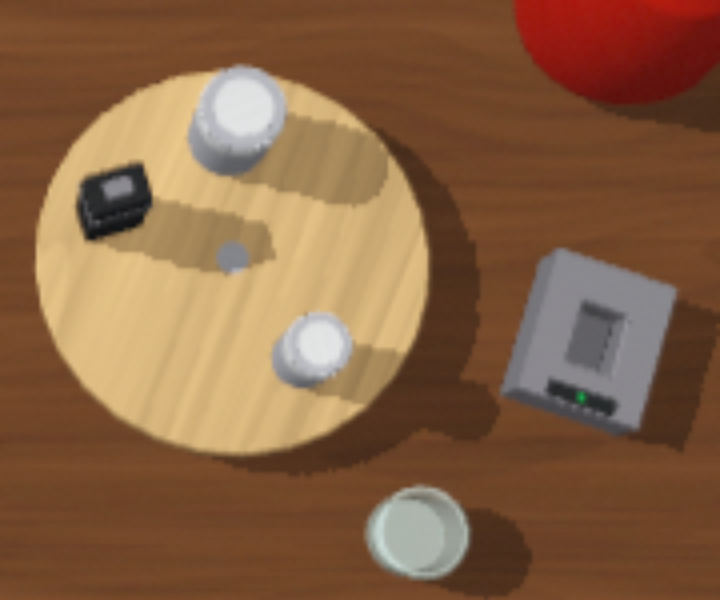

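The crop shows the battery at about (318,180) with its long side roughly along world y, and the dock's socket at (438,214). Tier yaw is about -4.5° and dock yaw about -19°. Next is the big tin.

```bash
cat > act.py <<'E'
from h import *
from cell import manip,inverse_kinematics,cams,order
np.set_printoptions(precision=4,suppress=True)
HI=.25
def down(th):
    y=np.array([np.cos(th),np.sin(th),0]);z=np.array([0,0,-1.]);return R.from_matrix(np.stack([np.cross(y,z),y,z],1)).as_rotvec()
def best(p,th):
    q0=manip.state()["joint_pos"];L=[]
    for t in(th,th+np.pi):
        q=inverse_kinematics(p,down(t))
        if q is not None:L.append((abs(np.array(q)-q0).max(),t))
    return min(L)[1]
def go(xy,th,z=HI):
    p=[*xy,z];t=best(p,th);manip.move_pose(p,down(t));return t
def lin(xy,z,rate=.15): manip.move_linear([*xy,z],rate=rate)
def pick(xy,th,z,open_=.088,force=25):
    manip.set_gripper(open_);go(xy,th);lin(xy,z+.05,.25);lin(xy,z,.1)
    manip.set_gripper(0,force);s=manip.state();print("grip",s["gripper_width"],s["grasp_force"],s["clock"]);lin(xy,HI,.2)
def place(xy,th,z):
    go(xy,th);lin(xy,z+.04,.25);lin(xy,z+.0015,.06);f=manip.state()["contact_force"];print("F",f)
    manip.set_gripper(.088);lin(xy,HI,.25);print("clock",manip.state()["clock"])
def tier(c):
    hsv=cv2.cvtColor(c["image"],cv2.COLOR_BGR2HSV);w=cloud(c)
    m=((hsv[...,1]<40)&(hsv[...,2]>190)&near(w,(.525,.252),.17)&zr(w,.065,.095)).astype(np.uint8)
    cs,_=cv2.findContours(m,cv2.RETR_EXTERNAL,cv2.CHAIN_APPROX_NONE);k=max(cs,key=cv2.contourArea)[:,0]
    p=np.array([ray(c,u,v,.08)[:2] for u,v in k])*1e3
    return cv2.minAreaRect(p.astype(np.float32))
E
python3 - <<'E'
from act import *
c=dict(np.load("top0.npz"));print("tier",tier(c))
for u,v in((191,225),(195,188)):print(ray(c,u,v,.08))
print("dot",ray(c,348,195,.04))
pick((.6638,-.1386),0,.07)
E
```

```text
tier ((524.5514526367188, 251.7015838623047), (217.98739624023438, 222.43002319335938), 85.96247863769531)
[0.4748 0.3076 0.08  ]
[0.5813 0.3006 0.08  ]
dot [ 0.5705 -0.1409  0.04  ]
grip 0.0593309262695007 24.997603353112936 4.6333
```

```bash
python3 - <<'E'
from act import *
place((.4753,.3083),0,.088)
go((.45,.45),0)
c=cams.capture("top");cv2.imwrite("pics/top1.png",c["image"]);np.savez("top1.npz",**c);w=cloud(c)
m=zr(w,.09,.15)&near(w,(.5705,-.1405),.16);n_,l,s,ce=cv2.connectedComponentsWithStats(m.astype(np.uint8))
for i in range(1,n_):
    if s[i,4]>60:print(s[i,4],rect(w,l==i))
print("bay",rect(w,zr(w,.1,.15)&near(w,(.4753,.3083),.06)))
E
```

```text
F [-0.0119 -0.6161 -2.2528]
clock 10.2667
210 (array([ 0.6051, -0.0483]), (31.53419303894043, 43.90393829345703), 15.873738288879395, np.int64(204))
227 (array([ 0.4979, -0.1864]), (43.69071578979492, 44.03179931640625), 1.7878634929656982, np.int64(227))
bay (array([0.4732, 0.3085]), (60.2064323425293, 60.18077850341797), 86.28008270263672, np.int64(440))
```

View pics/top1.png

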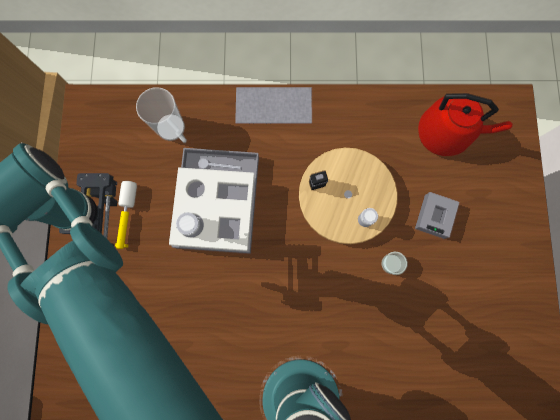

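The big tin is in its bay (189,224), and the battery and small tin have not moved. Next I place the small tin and pick up the battery.

```bash
python3 - <<'E'
from act import *
w=cloud(dict(np.load("top1.npz")));print("big top z",np.nanmedian(w[...,2][near(w,(.4735,.3085),.02)]))
pick((.4978,-.1863),np.radians(32),.07)
place((.5811,.3009),np.radians(32),.088)
c=cams.capture("top");w=cloud(c)
print("small",rect(w,zr(w,.1,.15)&near(w,(.5811,.3009),.045)))
go((.45,.45),0)
c=cams.capture("top");cv2.imwrite("pics/top2.png",c["image"]);np.savez("top2.npz",**c);w=cloud(c)
print("small",rect(w,zr(w,.1,.15)&near(w,(.5811,.3009),.045)),np.nanmedian(w[...,2][near(w,(.5811,.3009),.015)]))
xy,s,a,n=rect(w,zr(w,.095,.15)&near(w,(.5705,-.1405),.16));print("bat",xy,s,a)
xy,s,a,n=rect(w,zr(w,.03,.05)&near(w,(.5155,-.4041),.09));print("dock",xy,s,a)
E
```

```text
big top z 0.13088816016321236
grip 0.04329339710812445 24.991132020950317 15.5
F [ 0.2685 -0.6419 -0.7362]
clock 21.5417
small (array([0., 0.]), (0.0, 0.0), 0.0, np.int64(0))
small (array([0.5768, 0.3025]), (45.01268768310547, 42.854129791259766), 46.61653137207031, np.int64(236)) 0.12495887722158616
bat [ 0.6044 -0.0487] (30.59341049194336, 44.743499755859375) 16.556480407714844
dock [ 0.5149 -0.4045] (92.83750915527344, 111.63710021972656) 70.95359802246094
```

```bash
python3 - <<'E'
from act import *
L=[cams.capture("top") for _ in range(6)];c=dict(L[0]);c["z_map"]=np.median([x["z_map"] for x in L],0);w=cloud(c);np.savez("top3.npz",**c)
m=zr(w,.033,.047)&near(w,(.5152,-.4043),.09)
m=cv2.morphologyEx(m.astype(np.uint8),cv2.MORPH_OPEN,np.ones((3,3)))
h=cv2.convexHull(cv2.findNonZero(m));M=cv2.moments(h);u,v=M["m10"]/M["m00"],M["m01"]/M["m00"]
print("dock hull",ray(c,u,v,.04),cv2.minAreaRect(np.array([ray(c,*p[0],.04)[:2]*1e3 for p in h],np.float32)))
s=zr(w,-.01,.025)&near(w,(.5152,-.4043),.035);ss=w[s];print("socket deep",s.sum(),ss.mean(0))
g=c["image"].astype(int).sum(2);cv2.imwrite("pics/dock.png",cv2.resize(c["image"][185:245,410:465],None,fx=9,fy=9,interpolation=cv2.INTER_NEAREST))
xy=np.array((.6046,-.0486));a=np.radians(16.2)
manip.set_gripper(.075);go(xy,a+np.pi/2,.2);lin(xy,.08,.15);manip.set_gripper(0,10);print(manip.state()["gripper_width"])
manip.set_gripper(.075);lin(xy,.14,.2);go(xy,a,.14);lin(xy,.08,.1);manip.set_gripper(0,35);s=manip.state();print(s["gripper_width"],s["grasp_force"],s["clock"])
lin(xy,HI,.2)
E
```

```text
dock hull [ 0.514  -0.4027  0.04  ] ((514.634033203125, -402.8252868652344), (91.93388366699219, 111.73302459716797), 71.06291961669922)
socket deep 145 [ 0.5186 -0.4119  0.0115]
0.044048010420438675
0.029781421336017293 35.321873603970744 30.5583
```

View pics/dock.png

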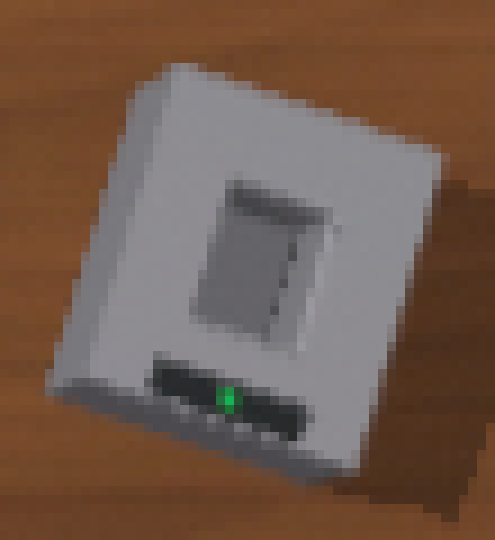

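The top-face corners average to about pixel (438.9,214.2), which matches the socket mouth. I'll lower the battery there slowly, watching the wrist force.

```bash
cat > ins.py <<'E'
from act import *
def probe(xy,z0,z1,lim=8,step=.001):
    "step down until the push exceeds lim; returns z reached and force"
    f0=manip.state()["contact_force"]
    z=z0
    while z>z1+1e-6:
        z-=step;lin(xy,z,.05);f=manip.state()["contact_force"]-f0
        if f[2]>lim or np.hypot(*f[:2])>12:break
    return z,f
E
python3 - <<'E'
from ins import *
c=dict(np.load("top3.npz"));d=ray(c,438.9,214.2,.04);print(d)
xy=d[:2]+[.0015,0];print("th",go(xy,np.radians(71.0)))
lin(xy,.088,.15);manip.dwell(.2)
print(probe(xy,.088,.06),manip.state()["tool_pos"],manip.state()["clock"])
cv2.imwrite("pics/s1.png",cams.capture("scene")["image"][150:250,70:190].repeat(5,0).repeat(5,1))
E
```

```text
[ 0.5136 -0.4037  0.04  ]
th 1.239183768915974
(0.05999999999999997, array([-1.6532, -5.189 ,  1.9784])) [ 0.5151 -0.4039  0.06  ] 41.3667
```

View pics/s1.png

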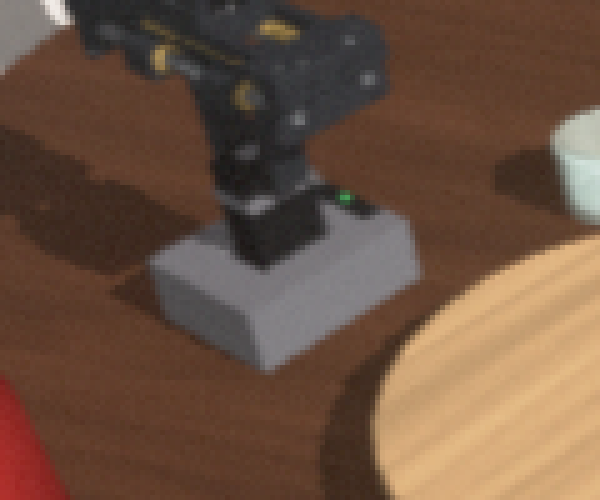

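The battery is 20 mm into the socket with little side force. I'll push it home until it touches the floor.

```bash
python3 - <<'E'
from ins import *
xy=np.array([.5150,-.4042]);print(probe(xy,.061,.0475,lim=15,step=.0005),manip.state()["tool_pos"])
manip.set_gripper(.06);z=manip.state()["tool_pos"]
lin(xy,.14,.2);manip.set_gripper(0)
print("press",probe(xy,.095,.088,lim=15,step=.0005),manip.state()["tool_pos"])
lin(xy,HI,.25);manip.set_gripper(.088);go((.45,.45),0)
L=[cams.capture("top") for _ in range(4)];c=dict(L[0]);c["z_map"]=np.median([x["z_map"] for x in L],0);w=cloud(c);np.savez("top4.npz",**c);cv2.imwrite("pics/top4.png",c["image"])
print("bat",rect(w,zr(w,.07,.14)&near(w,xy,.05)),np.nanmedian(w[...,2][near(w,xy,.01)]))
for p in((.4735,.3085),(.577,.302)):print(np.nanmedian(w[...,2][near(w,p,.015)]),rect(w,zr(w,.1,.15)&near(w,p,.045)))
print(manip.state()["clock"])
E
```

```text
(0.04749999999999999, array([-3.1427,  9.1921, 11.7241])) [ 0.5155 -0.4044  0.0501]
press (0.088, array([-0.2835,  0.2727, -0.0934])) [ 0.515  -0.4042  0.0879]
bat (array([ 0.5145, -0.4021]), (30.24000358581543, 44.23403549194336), 70.59127044677734, np.int64(209)) 0.09020651359129839
0.13091126559220145 (array([0.479 , 0.3098]), (59.14760971069336, 60.66251754760742), 1.0758728981018066, np.int64(449))
0.12446333593895775 (array([0.5769, 0.3027]), (44.43914031982422, 42.785858154296875), 46.92010498046875, np.int64(241))
59.975
```

View pics/top4.png

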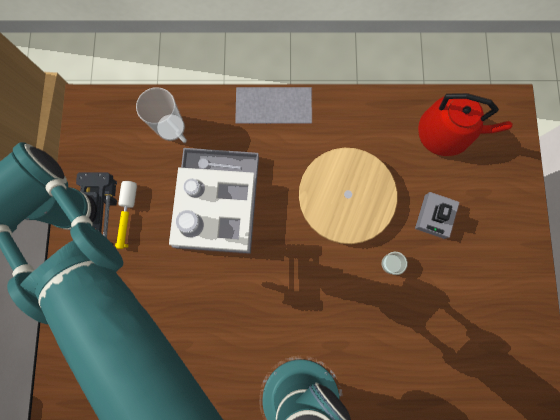

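The battery is home (top at 90 mm), both tins are in their bays, and the disc is empty with its dot at (348,194). The dish is still at (394,263), so I'll locate it by silhouette fit.

```bash
cat > dish.py <<'E'
from act import *
def proj(c,p):
    q=(p-c["position"])@R.from_rotvec(c["orientation"]).as_matrix();q=q@c["intrinsics"].T;return q[:,:2]/q[:,2:]
def finddish(c,g,z0=0.):
    hsv=cv2.cvtColor(c["image"],cv2.COLOR_BGR2HSV)
    u,v=proj(c,np.array([[*g,z0+.02]]))[0].astype(int);B=26
    sub=hsv[v-B:v+B,u-B:u+B];m=((sub[...,1]<75)&(sub[...,2]>90)).astype(np.uint8)
    m=cv2.morphologyEx(m,cv2.MORPH_OPEN,np.ones((3,3)));n,l,s,_=cv2.connectedComponentsWithStats(m)
    m=np.zeros_like(m) if n<2 else (l==1+s[1:,4].argmax()).astype(np.uint8)
    k=cv2.convexHull(cv2.findNonZero(m));m*=0;cv2.fillConvexPoly(m,k,1)
    t=np.linspace(0,2*np.pi,60);e=np.stack([np.cos(t),np.sin(t)],1)
    def cost(p):
        P=np.r_[np.c_[p+.0325*e,np.full(60,z0+.046)],np.c_[p+.03*e,np.full(60,z0)]]
        h=cv2.convexHull((proj(c,P)-[u-B,v-B]).astype(np.float32))
        r=np.zeros(m.shape,np.uint8);cv2.fillConvexPoly(r,np.round(h*16).astype(np.int32),1,shift=4);return 1-(r&m).sum()/(r|m).sum()
    G=[(cost(np.array(g)+[i*.001,j*.001]),i,j) for i in range(-25,26) for j in range(-25,26)]
    b=min(G)[0];S=np.array([x[1:] for x in G if x[0]<b+.01]).mean(0);return np.array(g)+S*.001,b,m.sum()
E
python3 - <<'E'
from dish import *
c=dict(np.load("top4.npz"));print(finddish(c,(.37,-.275)))
xy=(.515,-.4042);go(xy,np.radians(71),.2);manip.set_gripper(0);lin(xy,.1,.2)
manip.dwell(.2)
from ins import probe
print("press",probe(xy,.091,.0845,lim=10,step=.0005),manip.state()["tool_pos"])
lin(xy,HI,.25);manip.set_gripper(.088);c=cams.capture("scene");c2=cams.capture("top");cv2.imwrite("pics/s5.png",c["image"]);print(manip.state()["clock"])
w=cloud(c2)
E
```

```text
(array([ 0.3727, -0.269 ]), np.float64(0.050880626223091974), np.uint64(488))
press (0.08449999999999999, array([ 0.9737, -0.1359, -0.4084])) [ 0.5149 -0.4042  0.0844]
70.7083
```

```bash
python3 -c "
import cv2;i=cv2.imread('pics/s5.png');cv2.imwrite('pics/s5c.png',cv2.resize(i[150:260,70:230],None,fx=5,fy=5))"
```

```text
(no output)
```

View pics/s5c.png

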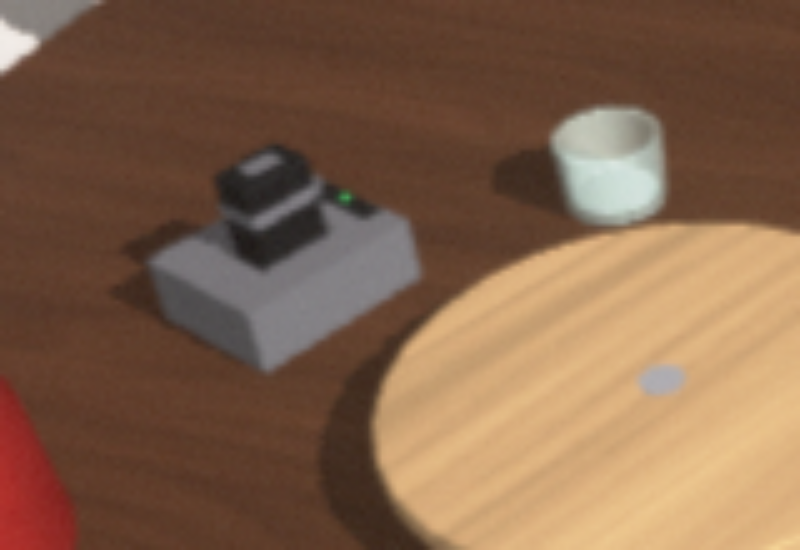

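The battery stands upright in the dock, but pressing met nothing, so I'll check the finger width and the battery's top height before going on.

```bash
python3 - <<'E'
from dish import *
manip.set_gripper(0);print("shut",manip.state()["gripper_width"]);manip.set_gripper(.088)
go((.45,.2),0)
for n in("top","scene"):
    L=[cams.capture(n) for _ in range(5)];c=dict(L[0]);c["z_map"]=np.median([x["z_map"] for x in L],0);w=cloud(c);np.savez(n+"6.npz",**c)
    m=near(w,(.515,-.403),.03);z=w[...,2][m];print(n,np.histogram(z,bins=np.arange(.0,.11,.005)),"top",np.median(z[z>.08]))
    d=near(w,(.515,-.403),.055)&zr(w,.03,.05);print("dock top z",np.median(w[...,2][d]))
    t=w[m&zr(w,.08,.1)];print(t.mean(0),np.linalg.lstsq(np.c_[t[:,:2]-t[:,:2].mean(0),np.ones(len(t))],t[:,2],rcond=None)[0])
print(finddish(dict(np.load("top6.npz")),(.37,-.27)))
E
```

```text
shut 0.0007452587750213534
top (array([  0,   0,   0,   0,   0,   0,   2,  75,  35,  12,  12,  11,   9,
        16,  15,  13,  16, 127,  41,   0,   0]), array([0.   , 0.005, 0.01 , 0.015, 0.02 , 0.025, 0.03 , 0.035, 0.04 ,
       0.045, 0.05 , 0.055, 0.06 , 0.065, 0.07 , 0.075, 0.08 , 0.085,
       0.09 , 0.095, 0.1  , 0.105])) top 0.0890364149547469
dock top z 0.03950195136626711
[ 0.5139 -0.4005  0.0886] [-0.0014 -0.0918  0.0886]
scene (array([  0,   0,   0,   0,   0,   0,   3,  63,  32,  27,  33,  25,  31,
        30,  37,  28,  30, 102,   5,   0,   0]), array([0.   , 0.005, 0.01 , 0.015, 0.02 , 0.025, 0.03 , 0.035, 0.04 ,
       0.045, 0.05 , 0.055, 0.06 , 0.065, 0.07 , 0.075, 0.08 , 0.085,
       0.09 , 0.095, 0.1  , 0.105])) top 0.08825532319086715
dock top z 0.03890434667301673
[ 0.5198 -0.399   0.0871] [-0.0782 -0.1137  0.0871]
(array([ 0.3727, -0.269 ]), np.float64(0.044921875), np.uint64(493))
```

```bash
python3 - <<'E'
from h import *
for n in("top","scene"):
    w=cloud(dict(np.load(n+"6.npz")))
    for r in(.010,.013):
        t=w[near(w,(.5145,-.4035),r)&zr(w,.084,.1)];A=np.c_[t[:,:2]-t[:,:2].mean(0),np.ones(len(t))]
        s=np.linalg.lstsq(A,t[:,2],rcond=None)[0];print(n,len(t),s,"resid",(t[:,2]-A@s).std())
E
```

```text
top 38 [-0.00849111  0.02839844  0.08997962] resid 0.0010848158435918507
top 69 [-0.00951884  0.0260124   0.08962784] resid 0.0011272117003161555
scene 21 [-0.02345169  0.00069537  0.08937298] resid 0.0004951909309096825
scene 34 [-0.01407253  0.01293414  0.08916556] resid 0.0006397149751712571
```

The battery is upright (tilt under 2°) and seated. Now the dish.

```bash
python3 - <<'E'
from dish import *
xy=np.array([.374,-.2692]);th=np.radians(123)
manip.set_gripper(.088);go(xy,th,.15);lin(xy,.06,.2);lin(xy,.012,.08)
manip.set_gripper(0,15);s=manip.state();print(s["gripper_width"],s["grasp_force"]);lin(xy,.15,.15)
t=np.array([.5718,-.1405]);go(t,th,.15);lin(t,.08,.15);lin(t,.053,.05);print(manip.state()["gripper_width"],manip.state()["contact_force"])
manip.set_gripper(.088);lin(t,.12,.1);go((.45,.45),0)
L=[cams.capture("top") for _ in range(4)];c=dict(L[0]);c["z_map"]=np.median([x["z_map"] for x in L],0);w=cloud(c);np.savez("top7.npz",**c);cv2.imwrite("pics/top7.png",c["image"])
print(finddish(c,(.571,-.140),.04))
for p,r in(((.476,.309),.015),((.577,.302),.012),((.5145,-.4035),.012)):print(np.nanmedian(w[...,2][near(w,p,r)]))
print(manip.state()["clock"])
E
```

```text
0.06313537810429785 15.000105894650915
0.06297452208892075 [-0.1371 -0.2699 -3.1744]
(array([ 0.5707, -0.1387]), np.float64(0.06012024048096187), np.uint64(469))
0.13092887298564815
0.12470751338936381
0.08947510940926484
86.9083
```

View pics/top7.png

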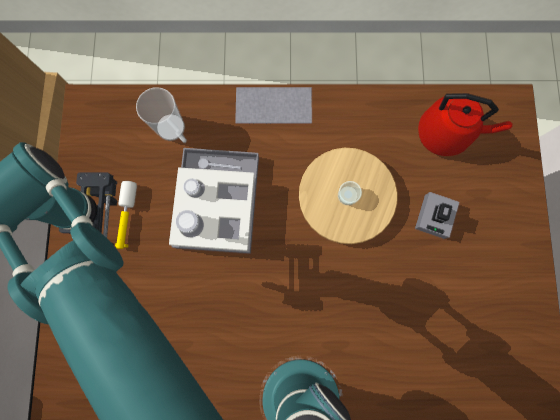

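The dish stands in the middle of the disc (349,193), within about 2 mm. Everything else is in place, and the brush and spoon have not moved. I'm handing in the job.

```bash
python3 -c "
from cell import order;print(order.close_job())"
```

```text
the job is handed in; nothing more can be done
None
```

The job is handed in at about 87 s (no verdict was returned): the big and small round tins are in their bays, the battery is upright and home in the dock, the dish went last onto the middle of the lazy Susan, and the brush and spoon were left alone.

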